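# Mesh a nylon gear on a splined spindle and hold it pressed home

## Robot

A 6-joint arm with a two-finger parallel gripper is mounted at the origin on the work surface; the furniture and walls round the work are solid. World frame = base frame: x ahead of the robot, y to its left, z up, the work surface at z = 0. Lengths are in m, angles in rad, forces in N, time in s.
With the tool pointing down it reaches from about 0.325 to 0.775 m from the base axis. Payload 9.3 kg.
Tool frame: the origin (TCP) lies at the very end of the fingers, on their centre line; the grasp point (between the pads) lies 19 mm behind it; z points along the fingers, y is the line along which they close (so a half turn about z gives the same grasp; the last joint's range is limited). The gripper opens to 85 mm and grips with 20 to 120 N. Pads are 22 mm wide; open, the fingers measure 114 mm over their backs; the gripper's body (76 mm by 85 mm) begins 54 mm behind the grasp point. The pads swing forward as they close: fully open they stand 13 mm farther back than shut.
Start: joints at [-1.431, 0.259, 0.021, 1.334, 0, 1.418], TCP at [0.159, -0.527, 0.231] pointing down, gripper open.
Joint ranges: [-3.04, 3.04], [-0.91, 1.82], [-1.04, 1.36], [-1.92, 1.95], [-1.52, 1.45], [-3.14, 3.14]. Speed limits (rad/s): [2.22, 2.22, 2.79, 3.14, 3.14, 3.14].

## Interface

Orientations are given as a 3x3 rotation matrix whose columns are the frame's x, y, z axes.
In Python, from bench import status, eyes, job gives the robot as it stands.
- The arm moves only by the tool play_rows, never from a script. Its argument "commands" is one flat list of numbers, 5 for each row, row after row: the shift along the tool's x, y, z scaled (see below), then the turn about the tool's z scaled (see below), then the closure in counts, from 0 (fully open) to 255 (shut). In form: [x, y, z, spin, claw, x, y, z, spin, claw, ...]. A call has 1 to 10 rows; each row is the pose to reach, as a shift and turn from the pose commanded when the call began, along the tool's axes at that moment; what a row does not reach only later rows make up. The controller multiplies each number of a shift by 200 mm and each number of a turn by 1.5 rad. A row lasts 1/8 s, in which the tool goes at most 62.5 mm and 10.7 degrees, less where a joint would pass 70% of its speed; a pose out of reach is approached as far as the arm can. A call with a number of a shift or a turn outside -1 to 1 is refused whole. A call with a gripper value outside its range is refused whole. The fingers move at their own pace and stop on an object; "newtons" is the grip in N (left out, the last holds). Time passes only in rows, so rows that repeat a pose let the fingers close. It gives the time, the measured TCP pose, the force, the opening and the grip force at its end, in the units of the state.
- status.get_obs(): the state, without advancing time (a new reading comes with each control period).
- eyes.camera(name): name is "scene" or "top" or "wrist"; returns a dict with "image" (420x560x3 uint8, blue, green, red), "z_map" (420x560 float32, m along the optical axis (not along the pixel's ray), 0 where there is no reading), "fx", "fy", "cx", "cy" (pixels), "D" ([k1, k2, p1, p2, k3] as OpenCV has them; the pictures are not rectified), "rvec" (rotation vector, rad) and "tvec" (3), from world to camera coordinates, as OpenCV has them; the wrist camera has in their place "tool_from_camera" (4x4, takes a point from camera to tool coordinates, whose origin is the TCP and whose axes are the flange's). Camera axes: x right, y down, z forward; pixel columns grow to the right and rows downward; lengths in m; the calibration is good to about 2 mm. A picture is of the moment at which its call begins: read the wrist's pose just before it.
- job.job_done(): hands the job in; it is judged then, once.
The state is a dict: "time_s": time; "joint_pos": joint angles; "qvel": joint speeds; "joint_efforts": joint torques, N m; "tool_pos": TCP position; "tool_rot": TCP orientation; "contact_force": force on the tool from outside, world axes, zero at the start; "ft_torque": the same for the moment, N m; "finger_gap": opening from 0.0 (shut) to 1.0 (fully open); "grip_force": force on a finger pad.
Only numpy, scipy, OpenCV 4.12 (cv2) and the standard library are available. Lean on these libraries where they do the work, as an engineer would, in place of code of your own. Each camera call takes 0.05 s, during which the arm holds its last target. There are 200 camera calls.

## Task

Pick up the white nylon gear by its square hub and fit it, hub upward, on the splined spindle of the small gearbox: turn it until the splines mesh, slide it down and press it fully home against the spring-loaded collar. Be gentle, never pushing the gear against the gearbox with more than 40 N, and leave the jar, the tin and the spanner beside the work where they are. Finish while still holding the gear pressed fully home (the spring would lift it again), so that it can be locked; do not let go.

Things in the scene. Friction and masses are not known exactly. Their poses are not given: they have to be found in the camera images.
- gear: White nylon gear lying flat, hub upward, 0.14 to 0.26 kg. Disc 75 mm across the teeth, 14 mm thick; square hub 36 x 36 mm, top 46 mm above the underside, to be gripped across its flats. Right through: bore 18 mm in diameter with four slots, 8 mm wide, reaching 13.8 mm from the axis. Origin: axis, underside. x and y are square to the hub's flats and run along the slots; z up, out of the hub.
- gearbox: Small grey gearbox bolted to the bench, flange 120 mm (its x) by 96 mm (y), lid 50 mm high, with an upright steel splined spindle in the middle, tip 116 mm above the bench. The spindle does not turn. Origin: centre of the underside; z up. On its splines the unmeshed gear stands with its underside 98 mm above the bench; any of the four quarter turns meshes, with about 0.08 rad of play.
- spindle (a point): Point on the spindle's axis where the gear's underside lies when fully home (on a shoulder, 72 mm above the bench). x and y run along the four splines, z up. Heights above it: round core, 16 mm diameter, to 34 mm; conical nose, narrowing to 7 mm, to 44 mm; splines, 6 mm wide, reaching 12.5 mm from the axis, to 26 mm, with rounded crests.
- collar (a joint): Spring-loaded steel collar round the spindle, 46 mm outer diameter, travel downward in m: 0 when up (its top 8 mm above spindle), 0.008 when the gear is fully home. The spring pushes up with 5 N at 0 and 10 N at 0.008; it lifts the gear when released.
- washer_jar: White lidded jar, 60 mm across, 78 mm high, standing; origin at the centre of its underside. Leave alone.
- grease_tin: Small round tin, 68 mm across, 56 mm high; origin at the centre of its underside. Leave alone.
- spanner_1: Steel spanner, 175 mm long, 26 mm wide, 8 mm thick, lying on the bench; its y axis runs along its length; origin at the centre of its underside. Leave alone.
There are look-alikes about, which are no part of the job. There is more than one size of the gearbox; the job needs the larger.

How it is judged:
On the way, in this order (a step that is already met when the one before it is completed fails the run):
1. the gear is lifted above the spindle's splines (height (world z) of gear above 0.1 m), for 0.1 s.
2. the gear's slots have meshed with the splines: its underside is at least 6 mm below their crests and on the axis (z of gear in the frame of spindle below 0.02 m and horizontal distance between gear and spindle below 0.003 m), for 0.05 s.
At the end, for the whole second after the job is handed in: Hub upward, the gear's underside is within 2 mm of the spindle's shoulder, its axis within 3 mm and 0.08 rad of the spindle's, the collar is pressed down by more than 6 mm, and the fingers still hold the gear (more than 4 N), pressing it on the gearbox with more than 5 N (z of gear in the frame of spindle below 0.002 m and horizontal distance between gear and spindle below 0.003 m and angle between the z axis of gear and the z axis of spindle, either way round below 0.08 rad and z of spindle in the frame of gear above -0.002 m and value of joint collar above 0.006 m and contact force between gear and gearbox above 5 N and contact force between the fingers and gear above 4 N); the arm keeps its last pose, push and grip.
It fails at once if the gear is pushed against the gearbox with more than 40 N (contact force between gear and gearbox above 40 N).
It fails at once if a bystander (jar, tin or spanner) is moved by more than 30 mm (distance of any of washer_jar, grease_tin, spanner_1 from where it was at the start of the episode above 0.03 m).
It also fails if it takes over 48 s, if anything falls off the work surface, if the arm or the gripper's body presses on something with over 40 N, if the wrist force passes 120 N, or if a joint passes its speed limit or range.

## Working session

There is one attempt and no reset: what is moved stays moved. The work goes in short steps, Python scripts to look and compute and a tool call to move; the robot and the scene stay as the last step left them, time stands still between calls to the robot, and variables do not carry over. Pictures are saved under pics/ and viewed, at most 10 in all, crops included, and the job is handed in when it is done.

Besides the shell and the picture viewer there is one more tool, called as a command line: name --argument value ..., lists and objects as JSON in quotes. play_rows: Moves the arm, as the interface text tells. Its arguments: {"type":"object","properties":{"commands":{"type":"array","items":{"type":"number"}},"newtons":{"type":"number"}},"required":["commands"]}

```bash
mkdir -p pics; cat > h.py <<'E'
import numpy as np, cv2
from bench import status, eyes, job
def K(c): return np.array([[c['fx'],0,c['cx']],[0,c['fy'],c['cy']],[0,0,1.]]), np.array(c['D'],float)
def pose(c,o=None):
    """R,t camera->world"""
    if 'rvec' in c:
        R=cv2.Rodrigues(np.array(c['rvec'],float))[0]; t=np.array(c['tvec'],float).ravel()
        return R.T, -R.T@t
    T=np.array(c['tool_from_camera']); Rt=np.array(o['tool_rot']).reshape(3,3); p=np.array(o['tool_pos'])
    return Rt@T[:3,:3], Rt@T[:3,3]+p
def rays(c,px):
    k,D=K(c); u=cv2.undistortPoints(np.array(px,float).reshape(-1,1,2),k,D).reshape(-1,2)
    return np.c_[u,np.ones(len(u))]
def onplane(c,px,z,o=None):
    R,t=pose(c,o); d=rays(c,px)@R.T
    return t+d*((z-t[2])/d[:,2])[:,None]
def cloud(c,o=None):
    h,w=c['z_map'].shape; v,u=np.mgrid[:h,:w]
    r=rays(c,np.stack([u,v],-1)); R,t=pose(c,o)
    P=(r*c['z_map'].reshape(-1,1))@R.T+t; P[c['z_map'].ravel()==0]=np.nan
    return P.reshape(h,w,3)
E
python3 - <<'E'
from h import *
import pickle
o=status.get_obs(); print(o)
a=eyes.camera('scene'); b=eyes.camera('top'); pickle.dump((o,a,b),open('v0.pkl','wb'))
cv2.imwrite('pics/s0.png',a['image']); cv2.imwrite('pics/t0.png',b['image'])
print(pose(a),pose(b),b['fx'])
E
```

```text
{'time_s': 0.0, 'joint_pos': array([-1.43057612e+00,  2.59211666e-01,  2.07653024e-02,  1.33365159e+00,
       -1.16310150e-05,  1.41817109e+00]), 'qvel': array([-1.76619535e-03,  1.00670010e-03,  1.69543913e-04, -1.15430606e-03,
       -1.95507882e-03, -3.38851611e-05]), 'joint_efforts': array([ 2.68860949e-04, -5.55641341e+01,  3.44528103e+01,  1.36641672e-02,
       -3.73771791e-04, -1.51367720e-05]), 'tool_pos': array([ 0.15871511, -0.52633208,  0.23065696]), 'tool_rot': array([[ 9.57426352e-01,  2.88677577e-01, -1.93433263e-04],
       [ 2.88677582e-01, -9.57425505e-01,  1.28722274e-03],
       [ 1.86394402e-04, -1.28826082e-03, -9.99999153e-01]]), 'contact_force': array([-0.69340135,  0.98654812, -0.50077057]), 'ft_torque': array([ 0.02858213, -0.02558289, -0.07670895]), 'grip_force': 0.0, 'finger_gap': 0.9997347264194613}
(array([[-0.79972419, -0.26196032,  0.54020183],
       [-0.60008233,  0.32104732, -0.73268671],
       [ 0.01850449, -0.91011285, -0.41394707]]), array([-0.24735385,  0.94393939,  0.6285373 ])) (array([[ 0.02451041, -0.99535387,  0.09311238],
       [-0.99932678, -0.02693814, -0.02490621],
       [ 0.02729877, -0.09243923, -0.99534404]]), array([ 0.37477475, -0.00328545,  1.14996233])) 431.2581062280046
```

View pics/s0.png

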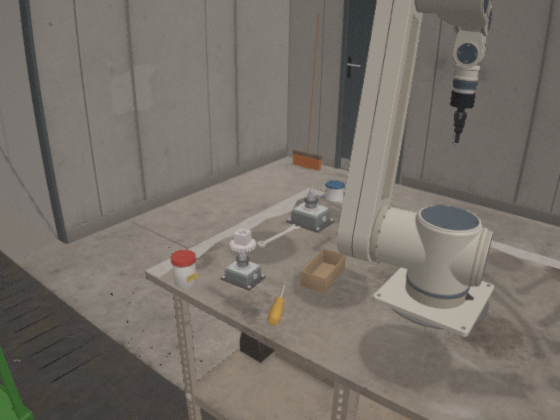

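View pics/t0.png

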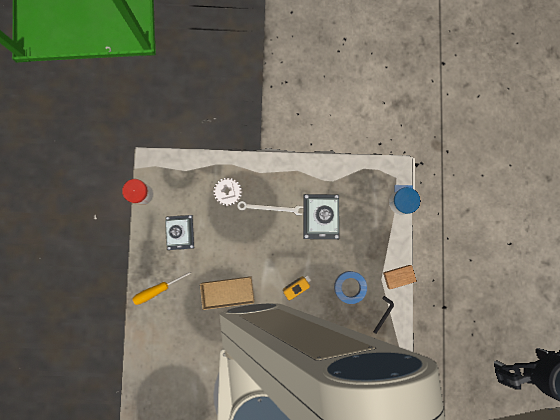

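The top view shows:
- white gear at (228,191)
- spanner from (241,205) to (300,211)
- larger gearbox at (322,216)
- small look-alike gearbox at (179,232)
- jar with red lid at (134,190)
- blue tin at (406,199)

I'll measure the gear and both gearboxes, and make one enlarged crop.

```bash
cat > m.py <<'E'
from h import *
import pickle
o,a,b=pickle.load(open('v0.pkl','rb'))
P=cloud(b); im=b['image']
hsv=cv2.cvtColor(im,cv2.COLOR_BGR2HSV)
print('table z',np.nanmedian(P[240:260,250:280,2]))
def blob(m,seed,name):
    n,l,s,c=cv2.connectedComponentsWithStats(m.astype(np.uint8))
    d=[(np.hypot(*(c[i]-seed)) if s[i,4]>40 else 1e9) for i in range(1,n)]
    i=1+int(np.argmin(d)); q=l==i; ct=max(cv2.findContours(q.astype(np.uint8),0,1)[0],key=cv2.contourArea)
    r=cv2.minAreaRect(ct); print(name,s[i],c[i].round(1),np.round(r[0],1),np.round(r[1],1),r[2]); return q,r
H=P[...,2]
win=np.zeros(H.shape,bool)
def w(x0,x1,y0,y1): z=np.zeros(H.shape,bool); z[y0:y1,x0:x1]=1; return z
g=w(205,255,170,212)
q,r=blob(g&(hsv[...,2]>185)&(hsv[...,1]<40),(228,191),'gear white')
q,r=blob(g&(H>0.035),(228,191),'hub by height'); print(onplane(b,cv2.boxPoints(r),.046),np.nanmedian(H[q]))
q,r=blob(g&(H>0.008),(228,191),'gear by height'); print(onplane(b,[r[0]],.014))
for nm,ww,s in (('big',w(295,350,185,250),(322,216)),('small',w(155,205,205,258),(179,232))):
    q,r=blob(ww&(H>0.035)&(H<.06),s,nm+' lid'); z=np.nanmedian(H[q]); bx=onplane(b,cv2.boxPoints(r),z); print(z,bx.round(4),bx.mean(0),np.linalg.norm(np.diff(bx,axis=0),axis=1))
    q,r=blob(ww&(H>0.004)&(H<.03)|ww&(H>.03),s,nm+' flange'); bx=onplane(b,cv2.boxPoints(r),.012); print(bx.round(4),bx.mean(0),np.linalg.norm(np.diff(bx,axis=0),axis=1))
    t=ww&(H>.095); 
    if t.any(): print('tip',np.nanmax(H[ww]),np.nanmedian(P[t],0))
for nm,ww in (('jar',w(115,160,170,212)),('tin',w(388,425,180,218))):
    t=ww&(H>.04); print(nm,np.nanmedian(P[t],0),np.nanmax(H[t]))
cv2.imwrite('pics/crop1.png',cv2.resize(im[160:260,120:420],None,fx=2.6,fy=2.6,interpolation=cv2.INTER_CUBIC))
E
python3 m.py
```

```text
table z -0.0032710714950803244
gear white [213 178  29  28 464] [227.1 191.3] [227.  191.1] [26.8 26.8] 74.05460357666016
hub by height [218 182  17  17 153] [225.8 189.6] [225.9 189.6] [14.4 14.2] 77.47119140625
[[0.53434267 0.13123252 0.046     ]
 [0.54337373 0.09588423 0.046     ]
 [0.50703997 0.0865758  0.046     ]
 [0.49808696 0.12183485 0.046     ]] 0.04574429768410071
gear by height [213 178  29  28 515] [227.1 191.2] [226.9 191. ] [26.9 27.1] 74.05460357666016
[[0.52131402 0.10918218 0.014     ]]
big lid [306 198  33  37 912] [321.5 215.9] [322. 216.] [36. 32.] 90.0
0.0493849439768973 [[ 0.5043 -0.0978  0.0494]
 [ 0.5066 -0.1805  0.0494]
 [ 0.4139 -0.1816  0.0494]
 [ 0.4118 -0.0996  0.0494]] [ 0.45918053 -0.13987144  0.04938494] [0.08273221 0.09274919 0.0820945 ]
big flange [ 295  194   44   45 1625] [320.1 215.8] [316.5 216. ] [44. 43.] 90.0
[[ 0.5186 -0.0715  0.012 ]
 [ 0.5219 -0.1864  0.012 ]
 [ 0.4047 -0.1878  0.012 ]
 [ 0.4018 -0.074   0.012 ]] [ 0.46175161 -0.12991536  0.012     ] [0.11495717 0.11721324 0.11387592]
tip 0.11806245829223716 [ 0.4613251  -0.14103352  0.10792371]
small lid [166 219  23  27 401] [177.  231.7] [177. 232.] [26. 22.] 90.0
0.03779947329222266 [[0.4415 0.2604 0.0378]
 [0.443  0.2041 0.0378]
 [0.3764 0.2012 0.0378]
 [0.375  0.2571 0.0378]] [0.40896713 0.23067966 0.03779947] [0.05629843 0.06663135 0.05599477]
small flange [165 215  29  35 869] [178.9 231.8] [178.9 232. ] [33.7 27.5] 87.1375961303711
[[0.4511 0.2712 0.012 ]
 [0.4567 0.1994 0.012 ]
 [0.3687 0.1912 0.012 ]
 [0.3633 0.2626 0.012 ]] [0.40994175 0.2310817  0.012     ] [0.07204172 0.0883755  0.0715456 ]
jar [0.50718073 0.33073262 0.07700488] 0.08360345477358333
tin [ 0.50571391 -0.35664047  0.05568617] 0.061193972108652295
```

View pics/crop1.png

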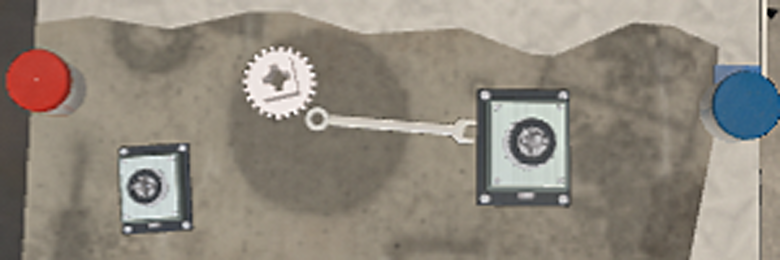

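The crop shows:
- **Gearboxes:** (322,216) is the larger one, with a 50 mm lid and a flange of about 117 mm. The look-alike at (179,232) has a 38 mm lid and an 88 mm flange, so the job uses (322,216).
- **Gear:** at (228,191), hub upward with its top at 46 mm.

I'll move toward the gearbox first and look at it with the wrist camera on the way.

play_rows --commands '[0.25,-0.18,0,0,0,0.5,-0.36,0,0,0,0.75,-0.54,0,0,0,1,-0.7,0,0,0,1,-0.7,0,0,0]'

```text
time_s: 0.72
tool_pos: [0.3116, -0.3317, 0.2315]
tool_rot: [[0.956, 0.294, 0.0], [0.294, -0.956, 0.0], [0.0, -0.0, -1.0]]
contact_force: [0.1, -0.1, -0.4]
finger_gap: 1.0
grip_force: 0.0
```

```bash
python3 - <<'E'
from h import *
o=status.get_obs(); c=eyes.camera('wrist'); print(o['time_s'],o['tool_pos'],o['tool_rot'].round(3),c['fx'],c['fy'])
print(np.array(c['tool_from_camera']).round(3)); R,t=pose(c,o); print('centre on floor',onplane(c,[[280,210]],.05,o),t)
print(o['contact_force'])
E
```

```text
0.725 [ 0.31162127 -0.33174361  0.23145635] [[ 0.956  0.294  0.   ]
 [ 0.294 -0.956  0.   ]
 [ 0.    -0.    -1.   ]] 336.1469230356567 336.1469230356567
[[ 0.001 -0.945 -0.326  0.085]
 [ 1.     0.001  0.001 -0.001]
 [-0.    -0.326  0.945 -0.143]
 [ 0.     0.     0.     1.   ]]
centre on floor [[ 0.28316017 -0.3319776   0.05      ]] [ 0.39231719 -0.30577663  0.37409024]
[ 0.12763922 -0.08323201 -0.43872559]
```

play_rows --commands '[0.25,-0.18,0,0,0,0.5,-0.36,0,0,0,0.75,-0.54,0.1,0,0,1,-0.7,0.25,0,0,1,-0.7,0.25,0,0,1,-0.7,0.25,0,0]'

```text
time_s: 1.52
tool_pos: [0.4607, -0.1439, 0.181]
tool_rot: [[0.957, 0.289, -0.001], [0.289, -0.957, 0.0], [-0.001, -0.0, -1.0]]
contact_force: [0.5, -0.6, 0.3]
finger_gap: 0.999
grip_force: 0.0
```

```bash
python3 - <<'E'
from h import *
import pickle
o=status.get_obs(); c=eyes.camera('wrist'); pickle.dump((o,c),open('w1.pkl','wb')); print(o['time_s'],o['tool_pos'],o['tool_rot'].round(3))
cv2.imwrite('pics/w1.png',c['image'])
P=cloud(c,o); H=P[...,2]
t=(H>.109)&(H<.125)&(abs(P[...,0]-.46)<.04)&(abs(P[...,1]+.14)<.04); print('tip',t.sum(),np.nanmedian(P[t],0),np.argwhere(t).mean(0)); 
for lo,hi in ((.045,.053),(.003,.02)):
    m=((H>lo)&(H<hi)).astype(np.uint8); ct=max(cv2.findContours(m,0,1)[0],key=cv2.contourArea)
    pts=cv2.approxPolyDP(ct,6,True); r=cv2.minAreaRect(P[...,:2][m>0].astype(np.float32)); print(lo,np.nanmedian(H[m>0]),r)
E
```

```text
1.525 [ 0.46074039 -0.14391232  0.18098605] [[ 0.957  0.289 -0.001]
 [ 0.289 -0.957  0.   ]
 [-0.001 -0.    -1.   ]]
tip 268 [ 0.46657435 -0.13909423  0.11313203] [217.51865672 284.13059701]
0.045 0.04978657488529464 ((0.41481101512908936, -0.1186951994895935), (0.48193639516830444, 0.25872838497161865), 89.6105728149414)
0.003 0.01018687547185701 ((0.3381551504135132, -0.12129762768745422), (0.5377902984619141, 0.5341573357582092), 88.95331573486328)
```

View pics/w1.png

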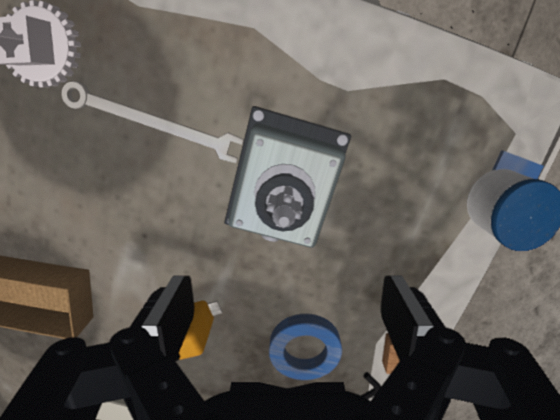

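The wrist view shows the large gearbox with its nose at about (284,217), splines around it and lid corners at about (260,142) and (308,240). I'll measure the axis, the lid yaw and the spline yaw.

```bash
cat > g.py <<'E'
from h import *
import pickle
o,c=pickle.load(open('w1.pkl','rb'))
P=cloud(c,o); H=P[...,2]; near=np.hypot(P[...,0]-.463,P[...,1]+.14)<.075
m=(near&(H>.046)&(H<.054)).astype(np.uint8); q=P[...,:2][m>0].astype(np.float32)
n,l,s,_=cv2.connectedComponentsWithStats(m); i=1+np.argmax(s[1:,4]); ct=max(cv2.findContours((l==i).astype(np.uint8),0,1)[0],key=cv2.contourArea)
r=cv2.minAreaRect(onplane(c,ct.reshape(-1,2),.05,o)[:,:2].astype(np.float32)); print('lid',r)
k,D=K(c)
for lo,hi in ((.112,.12),(.095,.101),(.075,.083)):
    t=near&(H>lo)&(H<hi)&(np.hypot(P[...,0]-.463,P[...,1]+.14)<.04); p=P[t]; print(lo,t.sum(),p.mean(0),p.min(0),p.max(0)); ce=cv2.minEnclosingCircle(p[:,:2].astype(np.float32)); print(ce)
im=cv2.resize(c['image'][150:250,225:345],None,fx=6,fy=6,interpolation=cv2.INTER_CUBIC); cv2.imwrite('pics/w1c.png',im)
E
python3 g.py
```

```text
lid ((0.46556758880615234, -0.13947409391403198), (0.08381646126508713, 0.07359477132558823), 0.9850450754165649)
0.112 172 [ 0.4657065  -0.13926149  0.11477851] [ 0.45980097 -0.14454896  0.11206439] [ 0.47009415 -0.13456003  0.11765779]
((0.46465688943862915, -0.13955450057983398), 0.005104600451886654)
0.095 194 [ 0.4691034  -0.13838063  0.09736276] [ 0.4529335  -0.1513268   0.09503731] [ 0.47773419 -0.12710612  0.10099683]
((0.4653671681880951, -0.13933710753917694), 0.012535573914647102)
0.075 1555 [ 0.46765563 -0.13863146  0.07965466] [ 0.44274199 -0.16224713  0.07502221] [ 0.48778801 -0.11689595  0.08297049]
((0.46485695242881775, -0.13949446380138397), 0.023050256073474884)
```

View pics/w1c.png

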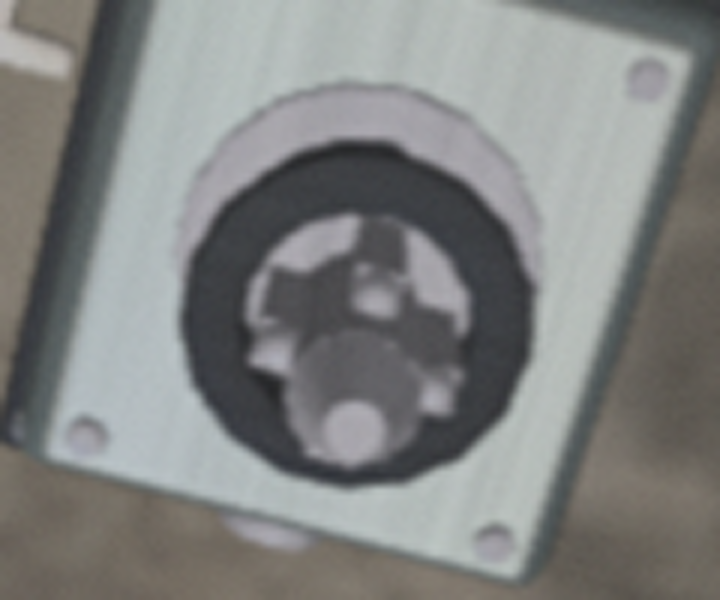

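```bash
cat >> g.py <<'E'
ax=np.array([.465,-.1395])
t=near&(H>.0945)&(H<.1); d=P[t][:,:2]-ax; rr=np.hypot(*d.T); d=d[(rr>9)|(rr>.009)&(rr<.0135)]
a=np.arctan2(d[:,1],d[:,0]); print(len(a),np.degrees(np.angle(np.exp(4j*a).mean()))/4,abs(np.exp(4j*a).mean()))
for k in range(4):
    b=(np.degrees(a)-90*k+180)%360-180; b=b[abs(b)<40]; print(k*90,len(b),b.mean() if len(b) else 0, np.median(b) if len(b) else 0)
print(cv2.boxPoints(r))
E
python3 g.py | tail -9
```

```text
126 1.351853974704389 0.8079662537408387
0 46 1.3869558025942796 0.7232229543352702
90 42 -0.26800247155913953 -1.1907012627325173
180 4 -4.998763796701738 -4.975395208916936
270 34 4.044628731792637 3.7997860805603523
[[ 0.42303294 -0.10340261]
 [ 0.42429817 -0.1769865 ]
 [ 0.50810224 -0.17554557]
 [ 0.506837   -0.10196169]]
```

Three heights agree on the spindle axis at (0.465,-0.1395), with radii of 5, 12.5 and 23 mm as specified. The spline yaw is about 1.2°. Next I'll look at the gear.

play_rows --commands '[0.16,-0.25,0,0,0,0.32,-0.5,0,0,0,0.48,-0.75,0,0,0,0.64,-1,0,0,0,0.64,-1,0,0,0,0.64,-1,0,0,0]'

```text
time_s: 2.33
tool_pos: [0.5259, 0.0838, 0.1817]
tool_rot: [[0.958, 0.287, 0.0], [0.287, -0.958, -0.001], [0.0, 0.001, -1.0]]
contact_force: [-0.3, 0.2, 0.3]
finger_gap: 0.996
grip_force: 0.0
```

```bash
python3 - <<'E'
from h import *
import pickle
o=status.get_obs(); c=eyes.camera('wrist'); pickle.dump((o,c),open('w2.pkl','wb')); print(o['time_s'],o['tool_pos'],o['tool_rot'].round(4))
cv2.imwrite('pics/w2.png',c['image'])
P=cloud(c,o); H=P[...,2]; near=np.hypot(P[...,0]-.523,P[...,1]-.109)<.06
for lo,hi,z in ((.042,.05,.046),(.010,.018,.014)):
    m=(near&(H>lo)&(H<hi)).astype(np.uint8); n,l,s,_=cv2.connectedComponentsWithStats(m); i=1+np.argmax(s[1:,4])
    ct=max(cv2.findContours((l==i).astype(np.uint8),0,1)[0],key=cv2.contourArea); w=onplane(c,ct.reshape(-1,2),z,o)[:,:2].astype(np.float32)
    print(z,np.median(H[m>0]),cv2.minAreaRect(w),cv2.minEnclosingCircle(w)); print(cv2.boxPoints(cv2.minAreaRect(w)))
E
```

```text
2.325 [0.52587068 0.08380403 0.18169411] [[ 9.578e-01  2.874e-01  5.000e-04]
 [ 2.874e-01 -9.578e-01 -5.000e-04]
 [ 3.000e-04  6.000e-04 -1.000e+00]]
0.046 0.04588027957489332 ((0.5248238444328308, 0.11148197203874588), (0.037031836807727814, 0.0359363816678524), 14.116476058959961) ((0.5247906446456909, 0.11138235032558441), 0.025176072493195534)
[[0.50248474 0.12439165]
 [0.51124936 0.08954047]
 [0.54716295 0.0985723 ]
 [0.5383983  0.13342348]]
0.014 0.013574073579493084 ((0.5285207629203796, 0.11175668239593506), (0.06734160333871841, 0.07405447214841843), 8.100481986999512) ((0.5251621007919312, 0.11133778095245361), 0.037538081407547)
[[0.48996842 0.14366993]
 [0.5004034  0.07035435]
 [0.5670731  0.07984343]
 [0.5566381  0.15315902]]
```

View pics/w2.png

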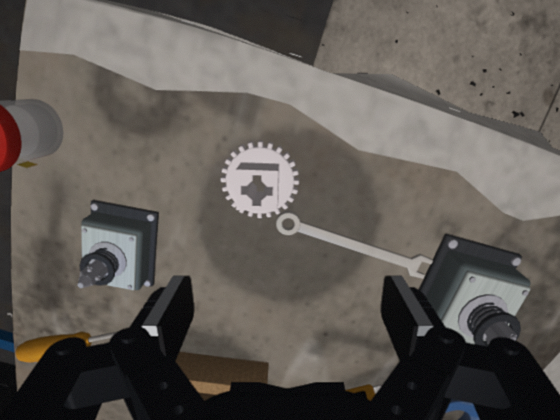

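The wrist view shows the gear at about (260,182), hub up and clear of the spanner ring at (288,224). The hub centre is (0.525,0.1114), its yaw is 14.1° and its side measures 36–37 mm. I'll go down over it.

play_rows --commands '[0.035,-0.134,0,0.03,0,0.035,-0.134,0.2,0.03,0,0.035,-0.134,0.4,0.03,0,0.035,-0.134,0.6,0.03,0,0.035,-0.134,0.72,0.03,0,0.035,-0.134,0.8,0.03,0,0.035,-0.134,0.82,0.03,0,0.035,-0.134,0.82,0.03,0]'

```text
time_s: 3.38
tool_pos: [0.525, 0.1119, 0.0178]
tool_rot: [[0.97, 0.244, 0.0], [0.244, -0.97, -0.0], [0.0, 0.0, -1.0]]
contact_force: [0.1, -0.3, -0.9]
finger_gap: 0.999
grip_force: 0.0
```

play_rows --commands '[0,0,0,0,255,0,0,0,0,255,0,0,0,0,255,0,0,0,0,255,0,0,0,0,255,0,0,0,0,255,0,0,0,0,255,0,0,0,0,255]' --newtons 60

```text
time_s: 4.38
tool_pos: [0.5251, 0.113, 0.0179]
tool_rot: [[0.969, 0.245, 0.001], [0.245, -0.969, -0.0], [0.001, 0.001, -1.0]]
contact_force: [-1.1, -1.1, 6.0]
finger_gap: 0.414
grip_force: 61.4
```

play_rows --commands '[0,0,-0.05,0,255,0,0,-0.2,0,255,0,0,-0.4,0,255,0,0,-0.6,0,255,0,0,-0.7,0,255,0,0,-0.75,0,255,0,0,-0.75,0,255]'

```text
time_s: 5.25
tool_pos: [0.5247, 0.1131, 0.1675]
tool_rot: [[0.969, 0.245, 0.0], [0.245, -0.969, 0.0], [0.0, 0.0, -1.0]]
contact_force: [0.4, 0.6, -2.5]
finger_gap: 0.417
grip_force: 60.3
```

```bash
cat > hub.py <<'E'
from h import *
import sys
o=status.get_obs(); c=eyes.camera('wrist'); cv2.imwrite('pics/%s.png'%sys.argv[1],c['image'])
P=cloud(c,o); Rt=np.array(o['tool_rot']).reshape(3,3); Q=(P-o['tool_pos'])@Rt   # tool coords
print(o['time_s'],o['tool_pos'],o['contact_force'],o['finger_gap'])
for nm,lo,hi in (('hub',-.035,-.022),('disc',-.002,.010)):
    m=(np.hypot(Q[...,0],Q[...,1])<.045)&(Q[...,2]>lo)&(Q[...,2]<hi)
    m&=(c['image'].min(-1)>120); q=Q[m]; 
    if len(q)>20: print(nm,len(q),np.median(q,0).round(4),q.min(0).round(4),q.max(0).round(4), cv2.minEnclosingCircle(q[:,:2].astype(np.float32)), cv2.minAreaRect(q[:,:2].astype(np.float32)))
    A=np.c_[q[:,:2],np.ones(len(q))]; print('tilt',np.linalg.lstsq(A,q[:,2],rcond=None)[0])
E
python3 hub.py w3
```

```text
5.25 [0.52465602 0.11314205 0.16745638] [ 0.35115032  0.59980886 -2.52157481] 0.41655665091081
hub 4366 [ 0.0033 -0.0011 -0.028 ] [-0.0198 -0.0199 -0.0301] [ 0.0174  0.0178 -0.0222] ((-0.0011215787380933762, -0.0007635625079274178), 0.025580232962965965) ((-0.001209016889333725, -0.0010337624698877335), (0.037161752581596375, 0.03770943731069565), 0.022655563428997993)
tilt [-0.00043128  0.00068919 -0.02795691]
disc 4430 [ 0.0203 -0.0011  0.0043] [-0.0094 -0.0385 -0.0002] [0.0363 0.0363 0.0096] ((-0.0010323540773242712, -0.0010577441425994039), 0.037502776831388474) ((0.013035295531153679, -0.002927444875240326), (0.0743304193019867, 0.04551928490400314), 83.0498275756836)
tilt [0.00570131 0.00079136 0.00425781]
```

View pics/w3.png

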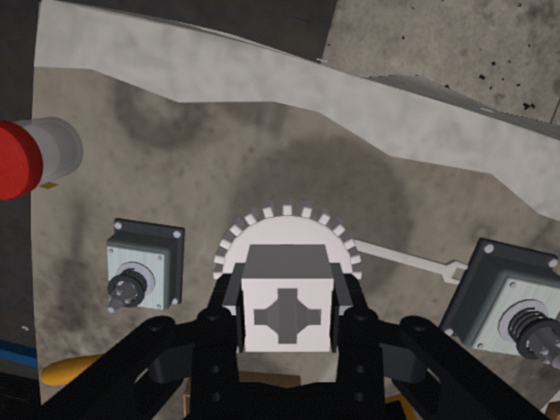

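The gear is held square and level. Its centre is about 1 mm off the tool axis and its underside is 18 mm below the TCP. I'll carry it to the spindle.

play_rows --commands '[-0.1,0.2,0,0.03,255,-0.22,0.43,0,0.07,255,-0.34,0.66,0,0.11,255,-0.46,0.9,0,0.15,255,-0.51,1,0,0.15,255,-0.51,1,0,0.15,255,-0.51,1,0,0.15,255]'

```text
time_s: 6.18
tool_pos: [0.4746, -0.1053, 0.1666]
tool_rot: [[1.0, 0.023, -0.001], [0.023, -1.0, 0.001], [-0.001, -0.001, -1.0]]
contact_force: [-0.0, -0.3, -2.1]
finger_gap: 0.412
grip_force: 60.9
```

play_rows --commands '[-0.02,0.08,0,0,255,-0.045,0.175,0,0,255,-0.045,0.175,0.06,0,255,-0.045,0.175,0.13,0,255,-0.045,0.175,0.13,0,255,-0.045,0.175,0.13,0,255]'

```text
time_s: 6.92
tool_pos: [0.4668, -0.1406, 0.1412]
tool_rot: [[1.0, 0.023, -0.0], [0.023, -1.0, 0.0], [-0.0, -0.0, -1.0]]
contact_force: [-0.2, 0.0, -2.5]
finger_gap: 0.412
grip_force: 60.8
```

```bash
cat >> hub.py <<'E'
s=eyes.camera('scene'); t=eyes.camera('top')
f=lambda I,x,y,w,h,k: cv2.resize(I[y:y+h,x:x+w],None,fx=k,fy=k,interpolation=cv2.INTER_CUBIC)
a=f(c['image'],215,230,150,150,4/1.5); b=f(s['image'],275,170,70,70,400/70); 
cv2.imwrite('pics/%s_c.png'%sys.argv[1],np.hstack([cv2.resize(a,(400,400)),cv2.resize(b,(400,400))]))
E
python3 hub.py w4
```

```text
6.925 [ 0.46675011 -0.14064335  0.14122935] [-0.16894102  0.00495158 -2.51617898] 0.41197997843098305
hub 4457 [ 0.0029 -0.0012 -0.028 ] [-0.02   -0.0202 -0.0298] [ 0.0174  0.0176 -0.022 ] ((-0.0015917039709165692, -0.0010594731429591775), 0.025562262162566185) ((-0.0012973751872777939, -0.001249559223651886), (0.03779321536421776, 0.03739398345351219), 89.87213897705078)
tilt [-0.00156086  0.00028619 -0.02796147]
disc 4510 [ 0.0201 -0.0012  0.0043] [-0.0037 -0.0385 -0.0007] [0.0362 0.0363 0.0098] ((-0.0010832606349140406, -0.0011112043866887689), 0.037520796060562134) ((0.01630323752760887, -0.001053202897310257), (0.039719805121421814, 0.0748334527015686), 0.2291366457939148)
tilt [ 9.35300718e-03 -1.75813640e-05  4.17614604e-03]
```

View pics/w4_c.png

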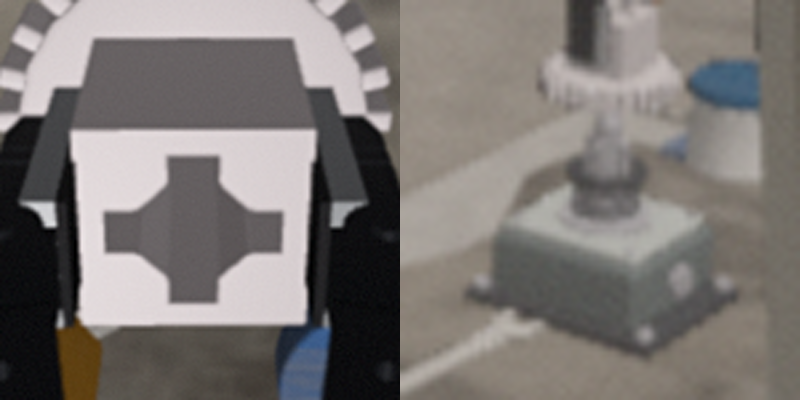

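The gear is directly above the nose, with its centre at (0.4656,-0.1395). I'll lower it slowly onto the core.

play_rows --commands '[-0.003,0,0.02,0,255,-0.003,0,0.04,0,255,-0.003,0,0.06,0,255,-0.003,0,0.08,0,255,-0.003,0,0.09,0,255,-0.003,0,0.09,0,255]'

```text
time_s: 7.82
tool_pos: [0.466, -0.1411, 0.1231]
tool_rot: [[1.0, 0.023, -0.0], [0.023, -1.0, 0.0], [-0.0, -0.0, -1.0]]
contact_force: [0.4, -0.5, -2.3]
finger_gap: 0.414
grip_force: 60.8
```

play_rows --commands '[0,0,0.01,0,255,0,0,0.02,0,255,0,0,0.03,0,255,0,0,0.04,0,255,0,0,0.05,0,255,0,0,0.05,0,255]'

```text
time_s: 8.57
tool_pos: [0.466, -0.141, 0.1131]
tool_rot: [[1.0, 0.023, -0.0], [0.023, -1.0, 0.0], [-0.0, -0.0, -1.0]]
contact_force: [-0.3, 0.5, -3.0]
finger_gap: 0.404
grip_force: 60.8
```

The underside is at 95 mm with no contact force, so it has passed the crests and meshed. I'll continue down.

play_rows --commands '[0,0,0.015,0,255,0,0,0.03,0,255,0,0,0.045,0,255,0,0,0.06,0,255,0,0,0.07,0,255,0,0,0.07,0,255]'

```text
time_s: 9.32
tool_pos: [0.466, -0.141, 0.0991]
tool_rot: [[1.0, 0.023, -0.0], [0.023, -1.0, 0.0], [-0.0, -0.0, -1.0]]
contact_force: [-0.4, -0.2, -2.7]
finger_gap: 0.412
grip_force: 60.8
```

Next is the spring stroke, in 1 mm rows.

play_rows --commands '[0,0,0.005,0,255,0,0,0.01,0,255,0,0,0.015,0,255,0,0,0.02,0,255,0,0,0.025,0,255,0,0,0.03,0,255,0,0,0.035,0,255,0,0,0.035,0,255]'

```text
time_s: 10.32
tool_pos: [0.4662, -0.1411, 0.0924]
tool_rot: [[1.0, 0.023, 0.0], [0.023, -1.0, -0.0], [0.0, 0.0, -1.0]]
contact_force: [-1.0, 0.9, 5.5]
finger_gap: 0.404
grip_force: 61.6
```

play_rows --commands '[0,0,0.003,0,255,0,0,0.006,0,255,0,0,0.008,0,255,0,0,0.01,0,255,0,0,0.01,0,255]'

```text
time_s: 10.95
tool_pos: [0.4662, -0.1411, 0.0905]
tool_rot: [[1.0, 0.023, 0.0], [0.023, -1.0, -0.0], [0.0, 0.0, -1.0]]
contact_force: [-1.4, 0.8, 7.3]
finger_gap: 0.41
grip_force: 61.7
```

play_rows --commands '[0,0,0.001,0,255,0,0,0.002,0,255,0,0,0.003,0,255,0,0,0.003,0,255]'

```text
time_s: 11.45
tool_pos: [0.4662, -0.1411, 0.0899]
tool_rot: [[1.0, 0.023, 0.0], [0.023, -1.0, -0.0], [0.0, 0.0, -1.0]]
contact_force: [-1.8, 2.2, 6.6]
finger_gap: 0.409
grip_force: 62.0
```

play_rows --commands '[0,0,0.001,0,255,0,0,0.002,0,255,0,0,0.003,0,255,0,0,0.003,0,255]'

```text
time_s: 11.95
tool_pos: [0.4662, -0.1411, 0.0899]
tool_rot: [[1.0, 0.023, 0.001], [0.023, -1.0, -0.001], [0.001, 0.001, -1.0]]
contact_force: [-3.8, 1.4, 14.1]
finger_gap: 0.407
grip_force: 62.9
```

The TCP has stopped at 0.0899 and the force has risen past the spring's 10 N, so the gear is on the shoulder. I'll check that it holds steady.

play_rows --commands '[0,0,0,0,255,0,0,0,0,255,0,0,0,0,255,0,0,0,0,255]'

```text
time_s: 12.45
tool_pos: [0.4662, -0.1411, 0.0899]
tool_rot: [[1.0, 0.023, 0.001], [0.023, -1.0, -0.0], [0.001, 0.0, -1.0]]
contact_force: [-3.7, 2.0, 13.4]
finger_gap: 0.412
grip_force: 62.9
```

```bash
python3 hub.py w5
```

```text
12.45 [ 0.46619847 -0.14111493  0.08988511] [-3.66231977  1.99569632 13.39180503] 0.41247337276559987
hub 4619 [ 0.0018 -0.0016 -0.028 ] [-0.0201 -0.0201 -0.0299] [ 0.0173  0.0178 -0.0223] ((-0.001366117037832737, -0.0014294181019067764), 0.025455782189965248) ((-0.0013925712555646896, -0.0012076348066329956), (0.0373559445142746, 0.037849847227334976), 0.2604679465293884)
tilt [-0.00149764  0.00024835 -0.02792063]
disc 4488 [ 0.0201 -0.0012  0.0043] [-0.0037 -0.0385 -0.0006] [0.0361 0.0362 0.0099] ((-0.0011968762846663594, -0.0011694220593199134), 0.03743530437350273) ((0.016329752281308174, -0.0012677982449531555), (0.07466498762369156, 0.03961478918790817), 89.66976165771484)
tilt [ 1.06746129e-02 -6.52565955e-05  4.14901337e-03]
```

View pics/w5_c.png

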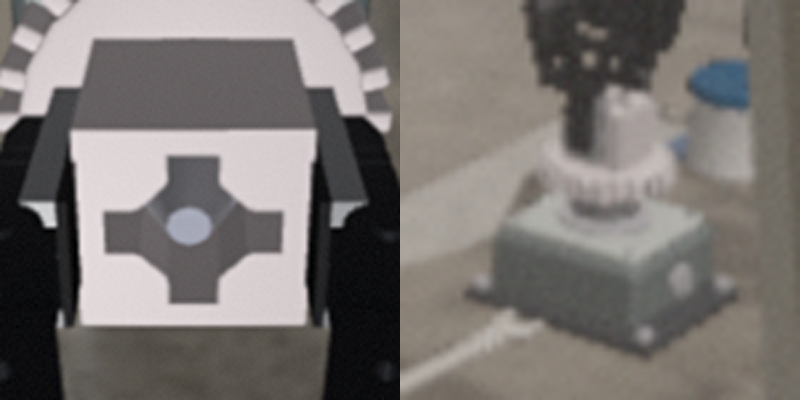

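The left panel shows the nose inside the bore, nearly centred. The right panel shows the gear down on the collar. The hub top is at 0.118, which puts the underside at 72 mm, fully home under a steady push of about 16 N.

```bash
python3 -c "
from bench import job; print(job.job_done())"
```

```text
the job is handed in; nothing more can be done
None
```

I handed the job in with the gear meshed and fully home on the large gearbox's spindle, underside at about 72 mm, still gripped at about 63 N and pressed down with about 16 N; the hand-in call did not report whether it passed.

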